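# Tip the paper drills into the cleaner's sunken basket

### The arm

A 6-joint arm with a two-finger parallel gripper is mounted at the origin on the work surface. World frame = base frame: x ahead of the robot, y to its left, z up, the work surface at z = 0. Lengths are in m, angles in rad, forces in N, time in s.
With the tool pointing down it reaches from about 0.3 to 0.825 m from the base axis. Payload 5.4 kg.
Tool frame: the origin (TCP) lies at the very end of the fingers, on their centre line; the grasp point (between the pads) lies 19 mm behind it; z points along the fingers, y is the line along which they close (so a half turn about z gives the same grasp; the last joint's range is limited). The gripper opens to 92 mm and grips with 3 to 60 N. Pads are 20 mm wide; open, the fingers measure 128 mm over their backs; the gripper's body (75 mm by 189 mm) begins 69 mm behind the grasp point.
Start: joints at [0.996, 0.158, 1.597, -0, 1.386, -0.21], TCP at [0.205, 0.537, 0.215] pointing down, gripper open.
Joint ranges: [-2.91, 2.91], [-0.94, 2.29], [0.18, 2.7], [-1.29, 4.43], [0.17, 2.64], [-3, 3]. Speed limits (rad/s): [2.57, 2.57, 3.14, 3.14, 3.14, 3.14].

### API

Orientations are given as a rotation vector (axis times angle).
In Python, from workcell import bot gives the robot as it stands. Calls block until the motion is done:
- bot.goto(position, orientation): joint-space move of the TCP to a pose.
- bot.line_to(position, rot=None, max_speed=0.15): straight line of the TCP; rot=None keeps the orientation; max_speed is the mean speed in m/s.
- bot.set_joints(angles): joint-space move.
- bot.set_gripper(opening, newtons=None): opening from 0.0 (shut) to 1.0 (fully open); newtons is the grip in N (None keeps the last); returns when the fingers have stopped.
- bot.hold(seconds).
- bot.inverse_kinematics(position, orientation): joint angles nearest the present ones, or None.
- bot.read_camera(name): name is "scene" or "top"; returns a dict with "pixels" (384x512x3 uint8, blue, green, red), "fx", "fy", "cx", "cy" (pixels), "R" (3x3) and "t" (3): a world point X has camera coordinates R X + t. Camera axes: x right, y down, z forward; pixel columns grow to the right and rows downward; lengths in m; the calibration is good to about 2 mm. A picture is of the moment at which its call begins. There is no depth.
A pose or a line that the arm cannot do raises bot.MotionError and nothing moves.
- bot.job_done(): hands the job in; it is judged then, once.
Readings, each from a call of its own:
- bot.current_clock(): time.
- bot.current_joints(): joint angles.
- bot.current_joint_vel(): joint speeds.
- bot.current_effort(): joint torques, N m.
- bot.current_ee_pos(): TCP position.
- bot.current_tool_rot(): TCP orientation.
- bot.current_contact_force(): force on the tool from outside, world axes, zero at the start.
- bot.current_ft_torque(): the same for the moment, N m.
- bot.current_opening(): opening from 0.0 (shut) to 1.0 (fully open).
- bot.current_grip_force(): force on a finger pad.
Only numpy, scipy, OpenCV 4.12 (cv2) and the standard library are available. Lean on these libraries where they do the work, as an engineer would, in place of code of your own. Each camera call takes 0.05 s, during which the arm holds its last target. There are 200 camera calls.

### The job

Empty the paper drills out of the flared metal cup into the basket down inside the ultrasonic cleaner: angle the cup over the tank wall and get its lip below the rim before letting the drills slide out, so that none is dropped from above the rim or spilled. Do not ram the cleaner or disturb anything else, and stand the empty cup upright back on the bench.

Things in the scene. Friction and masses are not known exactly. Their poses are not given: they have to be found in the camera images.
- cup_centre (a point): The cup: open sheet-metal cup, 90 mm tall, walls 3 mm, 0.2-0.35 kg, upright on the bench, four drills in it. Point: 45 mm above its underside. x = level, towards the pouring lip, z = up, y = across its two flat sides at y +-29 mm (grip these). From here, mm: base x -40 to +10 at z -45; upright back x -40; flared front from x +10 at the base to x +55 at the rim; rim level at z +45.
- cup_lip (a point): Middle of the cup's straight pouring lip (top edge of the flared front, 58 mm wide): 55 mm along x and 45 mm along z from cup_centre, same axes. The front wall leans out 26.6 deg from upright; drills start to slide down it when it slopes 13 to 20 deg below level, that is with the cup tipped 77 to 83 deg from upright.
- tank_rim (a point): The cleaner: grey bench-top ultrasonic cleaner, 166 x 180 mm, 185 mm tall, fixed, dry, open on top. Point: centre of the tank's opening, level with its steel rim (185 mm above the bench). x = away from the control panel, z = up. Opening 137 mm along x, 150 mm along y; walls 15 mm thick. Four small wire hooks of the basket lie on the rim (4 mm high) at the two y sides, x +-45 mm.
- basket_floor (a point): Centre of the floor of the wire basket in the tank, 75 mm below the rim; same axes as tank_rim. Clear inside 125 x 138 mm (x, y); its sides end 23 mm below the rim.
- cleaner_lid: Bystander: the cleaner's loose steel lid, 150 x 165 mm, 10 mm high with a black knob to 36 mm, flat on the bench. Origin: centre of its underside.
- bone_folder: Bystander: flat bone folder, 145 mm long (x), 20 mm wide, 4 mm thick. Origin: underside, near the middle.
- binder_weight: Bystander: dark iron block weight 130 x 55 x 45 mm with a small knob on top (to 67 mm). Origin: centre of underside.
- foil_roll: Bystander: standing roll of stamping foil, 64 mm across, 83 mm high. Origin: centre of underside.
- type_holder: Bystander: brass type holder with wooden handle lying along its x, 170 mm long, 30 mm wide (a screw stands out to y +35 mm), 27 mm high. Origin: underside, near the middle; handle to -x.
- pencil_mug: Bystander: round white mug, 76 mm across, 95 mm high, handle on +y. Origin: centre of underside.
- glue_bottle: Bystander: white glue bottle, 60 mm across, 160 mm high. Origin: centre of underside.
- drill1_centre (a point): A hollow steel paper drill: round, 76 mm long, shank 12 mm thick for 32 mm, then a 9 mm tube, about 55 g. Starts standing loose in the cup on its shank. Point: half-way along it; z = along it, towards the cutting end.
- drill2_centre (a point): A hollow steel paper drill: round, 76 mm long, shank 12 mm thick for 32 mm, then a 9 mm tube, about 55 g. Starts standing loose in the cup on its shank. Point: half-way along it; z = along it, towards the cutting end.
- drill3_centre (a point): A hollow steel paper drill: round, 76 mm long, shank 12 mm thick for 32 mm, then a 9 mm tube, about 55 g. Starts standing loose in the cup on its shank. Point: half-way along it; z = along it, towards the cutting end.
- drill4_centre (a point): A hollow steel paper drill: round, 76 mm long, shank 12 mm thick for 32 mm, then a 9 mm tube, about 55 g. Starts standing loose in the cup on its shank. Point: half-way along it; z = along it, towards the cutting end.
Things that resemble listed ones, but are neither listed nor needed, are in the scene too. What is shaped like the part that bears cup_centre but green is not meant.

How it is judged:
By the outcome, as a careful person would: the job done as asked, in the order asked, and still so for the second after the job is handed in, with the robot touching nothing.
It also fails if it takes over 67 s, if anything falls off the work surface, if the arm or the gripper's body presses on something with over 40 N, if the wrist force passes 120 N, or if a joint passes its speed limit or range.

## Working session

There is one attempt and no reset: what is moved stays moved. The work goes in short steps, each a Python script; the robot and the scene stay as the last script left them, time stands still between calls to the robot, and variables do not carry over. Pictures are saved under pics/ and viewed, at most 10 in all, crops included, and the job is handed in when it is done.

```bash
mkdir -p pics; ls
cat > h.py <<'E'
import numpy as np, cv2
from workcell import bot
def cam(n):
    c=bot.read_camera(n); c['pixels']=np.array(c['pixels'],np.uint8); c['R']=np.array(c['R']).reshape(3,3); c['t']=np.array(c['t']); return c
def ray(c,u,v):
    d=c['R'].T@np.array([(u-c['cx'])/c['fx'],(v-c['cy'])/c['fy'],1]); return -c['R'].T@c['t'],d
def onz(c,u,v,z):
    o,d=ray(c,u,v); return o+d*(z-o[2])/d[2]
def proj(c,X):
    p=c['R']@np.array(X)+c['t']; return p[0]/p[2]*c['fx']+c['cx'],p[1]/p[2]*c['fy']+c['cy']
E
python3 - <<'E'
from h import *
import pickle
for n in('scene','top'):
    c=cam(n); pickle.dump(c,open(n+'0.pkl','wb'))
    cv2.imwrite(f'pics/{n}0.png',cv2.resize(c['pixels'],(800,600),interpolation=cv2.INTER_CUBIC))
    print(n,c['fx'],c['cx'],c['cy'],-c['R'].T@c['t'],c['R'].round(3).tolist())
E
```

```text
pics
scene 360.81153884278854 254.8175475342434 192.83867025528363 [1.31641881 0.48601623 0.79597279] [[-0.537, 0.844, -0.004], [0.509, 0.32, -0.799], [-0.673, -0.431, -0.601]]
top 354.44550726112584 256.49741065932153 194.17802229404316 [ 0.4264731  -0.01797086  1.19032039] [[-0.024, -1.0, -0.017], [-0.994, 0.025, -0.11], [0.111, 0.014, -0.994]]
```

View pics/scene0.png

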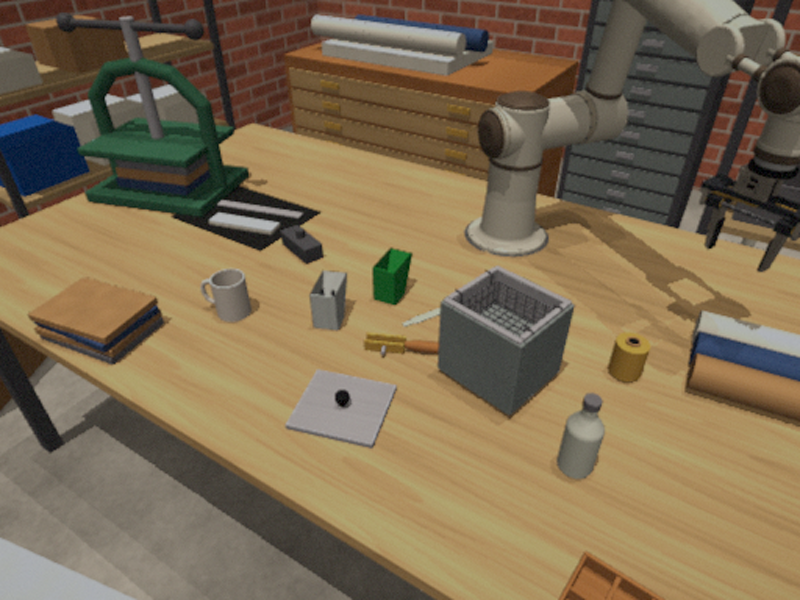

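View pics/top0.png

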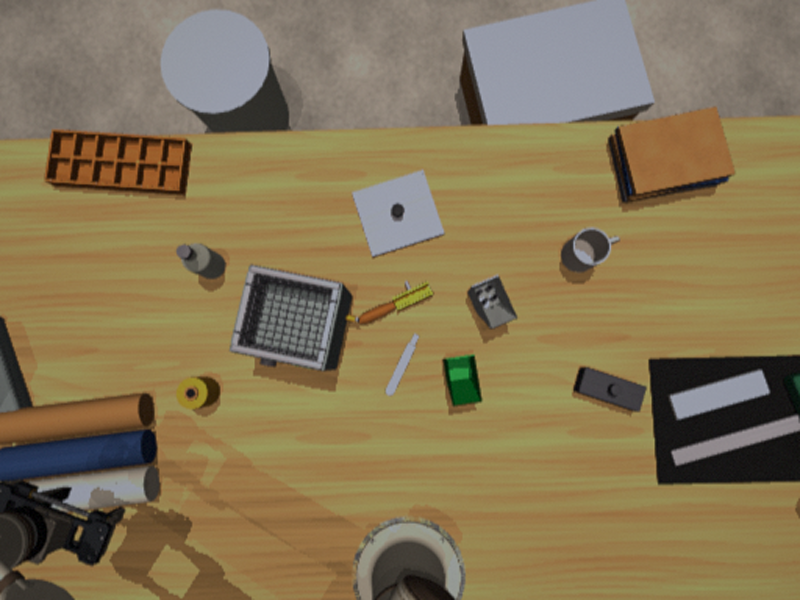

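The grey metal cup is at (328,300) in the scene view and (492,302) in the top view. The green look-alike is at (392,277) and (462,380). The grey cup fits the description ("metal", not green, drills inside). The cleaner is at (290,318) in the top view, with the panel on its lower-left side. I'll confirm with one enlarged composite.

Run:
```python
from h import *
import pickle
T=pickle.load(open('top0.pkl','rb'));S=pickle.load(open('scene0.pkl','rb'))
def panel(c,u0,v0,s):
    w,h=int(400/s),int(300/s); im=cv2.resize(c['pixels'][v0:v0+h,u0:u0+w],(400,300),interpolation=cv2.INTER_CUBIC)
    for k in range(0,w,10):
        cv2.line(im,(int(k*s),0),(int(k*s),6),(0,0,255),1); 
        if k%20==0: cv2.putText(im,str(u0+k),(int(k*s),15),0,.32,(0,0,255))
    for k in range(0,h,10):
        cv2.line(im,(0,int(k*s)),(6,int(k*s)),(0,0,255),1); cv2.putText(im,str(v0+k),(8,int(k*s)+4),0,.32,(0,0,255))
    return im
P=np.vstack([np.hstack([panel(T,290,165,8),panel(S,185,165,6)]),np.hstack([panel(T,140,163,4),panel(S,272,165,4)])])
cv2.imwrite('pics/c1.png',P)
```

```text
(no output)
```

View pics/c1.png

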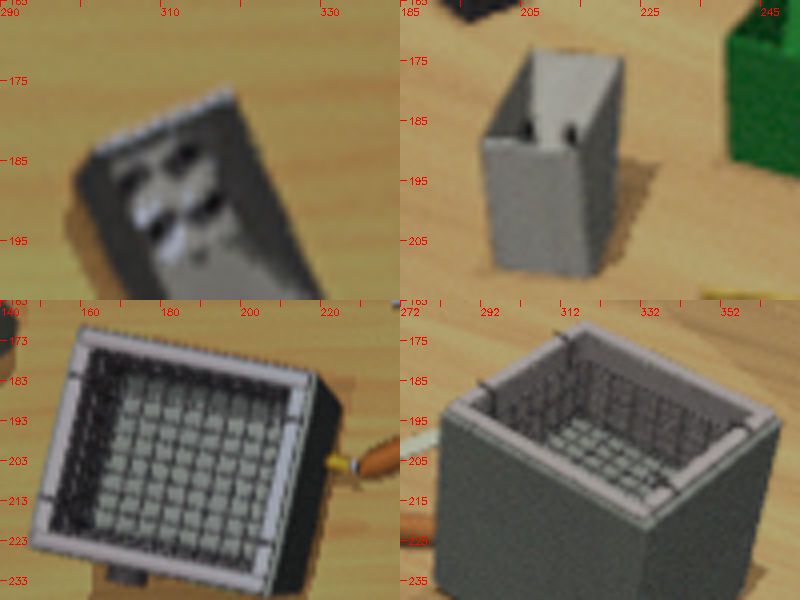

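The crop confirms the grey cup, with four drill ends near (310,189) in the top image. Its back edge runs (301,184)-(318,176) and it flares toward the image bottom. The tank's outer rim corners are about (160,170), (216,182), (206,236) and (148,224). The hooks are on the left and right sides and the panel knob is at the bottom, (171,234).

```bash
cat > m.py <<'E'
from h import *
import pickle
T=pickle.load(open('top0.pkl','rb'));S=pickle.load(open('scene0.pkl','rb'))
def mask(c,box,f):
    u0,v0,u1,v1=box; m=np.zeros(c['pixels'].shape[:2],np.uint8); m[v0:v1,u0:u1]=255*f(c['pixels'][v0:v1,u0:u1].astype(int)); return m
def big(m):
    cs,_=cv2.findContours(m,cv2.RETR_EXTERNAL,cv2.CHAIN_APPROX_NONE); return max(cs,key=cv2.contourArea)
grey=lambda p:(p.max(2)-p.min(2)<28)
brt=lambda p:(p.max(2)-p.min(2)<28)&(p.min(2)>95)
k=np.ones((3,3),np.uint8)
# cup, quad of rim in top view
for c,box,n in((T,(292,168,340,215),'T'),(S,(190,165,228,215),'S')):
    q=big(mask(c,box,grey)); h=cv2.convexHull(q); 
    print(n,cv2.contourArea(q),cv2.approxPolyDP(h,1.5,True)[:,0].tolist())
q=big(mask(T,(140,163,222,240),brt)); h=cv2.convexHull(q)
print('rim',cv2.approxPolyDP(h,1.5,True)[:,0].tolist())
W=np.array([onz(T,u,v,.185)[:2] for u,v in h[:,0].astype(float)],np.float32)
r=cv2.minAreaRect(W); print(r)
q=big(mask(S,(272,165,372,240),brt)); h=cv2.convexHull(q)
print('rimS',cv2.approxPolyDP(h,1.5,True)[:,0].tolist())
W=np.array([onz(S,u,v,.185)[:2] for u,v in h[:,0].astype(float)],np.float32); print(cv2.minAreaRect(W))
m=mask(T,(292,168,340,215),grey); 
P=np.hstack([cv2.resize(T['pixels'][168:218,290:340],(500,500),interpolation=cv2.INTER_NEAREST)])
cv2.imwrite('pics/c2.png',P)
E
python3 m.py
```

```text
T 596.0 [[318, 176], [330, 203], [313, 209], [305, 200], [300, 186], [303, 182]]
S 663.5 [[221, 175], [220, 199], [217, 209], [202, 209], [198, 189], [206, 174]]
rim [[160, 170], [218, 181], [206, 236], [147, 224]]
((0.5205231308937073, 0.20792360603809357), (0.1780957728624344, 0.16115371882915497), 77.12567901611328)
rimS [[284, 191], [318, 170], [364, 192], [366, 196], [333, 222], [285, 195]]
((0.5293519496917725, 0.21440735459327698), (0.1784067451953888, 0.16850650310516357), 77.18492889404297)
```

View pics/c2.png

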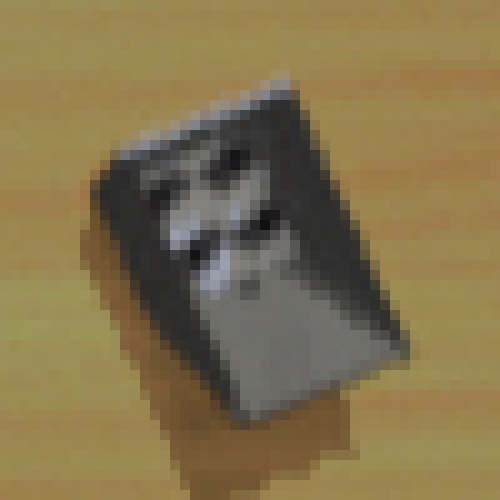

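```bash
cat >> m.py <<'E'
print('----')
for c,pts in((T,[(300.9,183.3),(318.4,175.3),(330.3,202.2),(313.8,209.5)]),(S,[(215.3,189.8),(198.2,187.5),(206.7,172.8),(221.8,174.2)])):
    W=np.array([onz(c,u,v,.09)[:2] for u,v in pts]); print(W.round(4).tolist(),np.linalg.norm(W-np.roll(W,-1,0),axis=1).round(4))
    x=W[2]+W[3]-W[0]-W[1]; y=W[0]+W[3]-W[1]-W[2]
    L=(W[2]+W[3])/2; a=np.arctan2(x[1],x[0]); cc=W.mean(0)-.0075*np.array([np.cos(a),np.sin(a)])
    print('yaw',np.degrees(a),np.degrees(np.arctan2(y[1],y[0])),'centre',cc,'lip',L)
E
python3 m.py | sed -n '/----/,$p'
```

```text
----
[[0.5797, -0.1418], [0.6035, -0.1974], [0.5181, -0.2306], [0.4967, -0.1786]] [0.0605 0.0917 0.0563 0.0908]
yaw -157.42611710766886 112.80238931957783 centre [ 0.55643061 -0.18422185] lip [ 0.50739377 -0.2046077 ]
[[0.5805, -0.1398], [0.6005, -0.1959], [0.5163, -0.227], [0.4951, -0.1767]] [0.0595 0.0898 0.0546 0.093 ]
yaw -158.15181205075163 111.16742803255289 centre [ 0.55503363 -0.18204474] lip [ 0.50567411 -0.20183531]
```

```bash
cat >> h.py <<'E'
from scipy.spatial.transform import Rotation as Ro
CUP=np.array([.5557,-.1831,.045]); CY=np.radians(-157.8)
TANK=np.array([.525,.211,.185]); TX=np.radians(-12.9)
LIP=np.array([.055,0,.045])
G=dict(g=np.array([-.015,0,.010]),flip=1,alpha=0.)
def tool(centre,yaw,tip,flip=None,alpha=None):
    """TCP pose for a cup pose; alpha tilts the tool to come from behind the cup"""
    f=G['flip'] if flip is None else flip; a=np.radians(G['alpha'] if alpha is None else alpha)
    Rc=Ro.from_euler('ZY',[yaw,np.radians(tip)])
    z=np.array([np.sin(a),0,-np.cos(a)]); y=np.array([0,f,0.]); Rt=Ro.from_matrix(np.c_[np.cross(y,z),y,z])
    return np.array(centre)+Rc.apply(G['g']+.019*z),(Rc*Rt).as_rotvec()
def from_lip(lip,yaw,tip): return np.array(lip)-Ro.from_euler('ZY',[yaw,np.radians(tip)]).apply(LIP)
def tankpt(x,y,z): return TANK+np.array([np.cos(TX)*x-np.sin(TX)*y,np.sin(TX)*x+np.cos(TX)*y,z])
E
python3 - <<'E'
from h import *
from h import tool
for flip in(1,-1):
  for al in(0,15,30):
    q=bot.inverse_kinematics(*tool(CUP,CY,0,flip,al)); print('grasp',flip,al,None if q is None else np.round(q,2))
    for off in(-15,0,15,30):
      yaw=TX+np.pi+np.radians(off); r=[]
      for tip in(0,50,76,105):
        q=bot.inverse_kinematics(*tool(from_lip(tankpt(.002,0,-.01 if tip>70 else .08),yaw,tip),yaw,tip,flip,al)); r.append(None if q is None else np.round(q,2).tolist())
      print(off,r)
T=__import__('pickle').load(open('top0.pkl','rb'))
for n,u,v,z in(('bottle',188,250,.16),('bottle_base',212,268,0.02),('mug',588,240,.095),('holder',432,290,.015),('green',462,380,.05),('foil',190,393,.083),('lid',398,212,.02)): print(n,onz(T,u/1.5625,v/1.5625,z).round(3))
E
```

```text
grasp 1 0 [-0.5   0.41  1.67 -0.    1.06  0.68]
-15 [[0.1, 0.26, 1.48, 0.0, 1.4, 2.15], [0.39, -0.05, 1.91, -0.89, 0.86, 2.9], None, [0.6, 0.5, 2.07, 4.17, 1.55, -2.07]]
0 [[0.12, 0.29, 1.45, 0.0, 1.4, 1.92], [0.31, -0.15, 2.0, -0.73, 0.63, 2.57], [0.43, 0.03, 2.25, 4.22, 0.74, -2.33], [0.49, 0.4, 2.25, 3.83, 1.45, -1.89]]
15 [[0.15, 0.31, 1.42, -0.0, 1.41, 1.69], [0.22, -0.22, 2.06, -0.32, 0.46, 1.98], [0.27, -0.09, 2.37, 3.61, 0.51, -1.93], [0.29, 0.32, 2.39, 3.39, 1.41, -1.68]]
30 [[0.18, 0.32, 1.41, -0.0, 1.41, 1.45], [0.11, -0.26, 2.09, 0.32, 0.47, 1.17], [0.06, -0.17, 2.44, 2.65, 0.5, -1.19], [0.03, 0.28, 2.46, 2.88, 1.44, -1.47]]
grasp 1 15 [-0.41  0.56  1.47 -0.19  1.29  0.85]
-15 [[0.03, 0.42, 1.31, 0.13, 1.64, 2.08], [0.3, -0.02, 1.77, -0.5, 0.99, 2.55], None, [0.63, 0.29, 2.12, 4.36, 1.27, -2.25]]
0 [[0.08, 0.48, 1.23, 0.08, 1.68, 1.88], [0.25, -0.08, 1.83, -0.35, 0.87, 2.2], None, [0.51, 0.14, 2.31, 4.01, 1.07, -2.08]]
15 [[0.14, 0.51, 1.18, 0.03, 1.71, 1.67], [0.2, -0.12, 1.86, -0.13, 0.8, 1.79], None, [0.3, -0.01, 2.46, 3.48, 0.91, -1.78]]
30 [[0.19, 0.53, 1.16, -0.03, 
[... 2133 characters left out ...]
0.87, 0.82, -0.19], None]
0 [[0.06, 0.67, 1.01, 0.15, 1.96, -1.27], [0.19, 0.04, 1.63, -0.15, 1.15, -1.11], [0.32, -0.11, 2.06, -0.73, 0.6, -0.53], [0.49, -0.08, 2.3, 4.35, 0.74, 0.69]]
15 [[0.13, 0.73, 0.93, 0.05, 2.0, -1.47], [0.18, 0.03, 1.64, -0.05, 1.12, -1.42], [0.22, -0.18, 2.12, -0.33, 0.43, -1.14], [0.29, -0.25, 2.45, 3.77, 0.43, 1.05]]
30 [[0.2, 0.76, 0.89, -0.05, 2.02, -1.67], [0.16, 0.03, 1.65, 0.05, 1.12, -1.72], [0.11, -0.22, 2.16, 0.33, 0.43, -2.0], [0.03, -0.37, 2.53, 2.45, 0.4, 2.15]]
bottle [0.654 0.4   0.16 ]
bottle_base [0.644 0.404 0.02 ]
mug [ 0.667 -0.38   0.095]
holder [ 0.585 -0.068  0.015]
green [ 0.393 -0.122  0.05 ]
foil [0.381 0.421 0.083]
lid [0.756 0.    0.02 ]
```

Run:
```python
from h import *
for al in(35,42,48,55):
  q=bot.inverse_kinematics(*tool(CUP,CY,0,1,al)); print('grasp',al,None if q is None else np.round(q,2))
  for off in(-90,-60,-30,-15,0,15,30,60,90):
    yaw=TX+np.pi+np.radians(off); r=[]
    for tip in(0,30,60,76,85,95,105):
      q=bot.inverse_kinematics(*tool(from_lip(tankpt(0,0,-.012 if tip>70 else .08-.0012*tip),yaw,tip),yaw,tip,1,al)); r.append(q)
    ok=[q is not None for q in r]; 
    n=ok.index(False) if False in ok else 7
    J=np.array([q for q in r[:n]]); 
    print(al,off,n,np.abs(np.diff(J,axis=0)).max(1).round(2) if n>1 else '', J[-1].round(2) if n else '')
```

```text
grasp 35 [-0.31  0.81  1.2  -0.38  1.62  0.94]
35 -90 7 [5.84 0.47 0.19 0.11 0.12 0.12] [ 0.52  0.78  1.14 -0.91  2.08 -2.48]
35 -60 2 [0.43] [-0.02  0.14  1.62  0.08  1.41  2.81]
35 -30 3 [0.39 0.47] [ 0.26  0.09  1.72 -0.41  1.12  2.73]
35 -15 4 [0.47 0.47 0.38] [ 0.37 -0.01  1.93 -0.72  0.85  2.81]
35 0 5 [0.54 0.57 0.34 0.32] [ 0.36 -0.14  2.11 -0.89  0.57  2.77]
35 15 7 [0.58 0.62 0.36 0.22 0.73 5.22] [ 0.29 -0.3   2.42  4.04  0.3  -2.36]
35 30 7 [0.59 0.63 0.35 0.21 0.65 1.06] [ 0.04 -0.41  2.5   2.14  0.29 -0.68]
35 60 7 [0.52 0.49 0.38 0.25 0.28 0.26] [-0.32 -0.24  2.38  1.48  1.03 -0.47]
35 90 7 [0.38 0.52 0.32 0.16 0.16 0.14] [-0.37  0.12  2.04  1.2   1.49 -0.6 ]
grasp 42 [-0.29  0.9   1.1  -0.44  1.74  0.95]
42 -90 1  [-0.38 -0.04  1.98  0.74  1.4   2.79]
42 -60 2 [0.4] [-0.08  0.15  1.61  0.2   1.45  2.73]
42 -30 4 [0.39 0.42 0.33] [ 0.36  0.08  1.79 -0.61  1.07  2.92]
42 -15 5 [0.46 0.49 0.32 0.24] [ 0.4  -0.03  1.95 -0.77  0.85  2.87]
42 0 6 [0.53 0.57 0.3  0.23 0.38] [ 0.39 -0.17  2.15 -1.    0.58  2.89]
42 15 6 [0.58 0.62 0.35 0.18 0.31] [ 0.25 -0.29  2.25 -0.57  0.32
[... 903 characters left out ...]
2  1.39 -0.42]
grasp 55 [-0.25  1.07  0.91 -0.56  1.95  0.94]
55 -90 1  [-0.48  0.02  2.02  0.92  1.49  2.61]
55 -60 3 [0.36 0.47] [ 0.1   0.13  1.63 -0.09  1.37  2.96]
55 -30 5 [0.37 0.4  0.27 0.18] [ 0.34  0.07  1.77 -0.52  1.11  2.85]
55 -15 6 [0.44 0.49 0.25 0.17 0.24] [ 0.4  -0.05  1.93 -0.69  0.9   2.8 ]
55 0 7 [0.51 0.56 0.31 0.15 0.22 0.34] [ 0.39 -0.2   2.14 -0.87  0.62  2.76]
55 15 7 [0.57 0.61 0.34 0.17 0.2  0.22] [ 0.25 -0.33  2.24 -0.43  0.4   2.11]
55 30 7 [0.6  0.62 0.34 0.17 0.19 0.2 ] [ 0.08 -0.39  2.29  0.41  0.42  1.05]
55 60 7 [0.5  0.54 0.27 0.17 0.24 0.27] [-0.18 -0.29  2.21  0.95  0.92  0.08]
55 90 7 [0.36 0.42 0.29 0.17 0.19 0.17] [-0.25 -0.    1.96  0.9   1.35 -0.32]
```

```bash
sed -i "s/alpha=0\.)/alpha=42.)/" h.py
python3 - <<'E'
from h import *
p=np.array(bot.current_ee_pos()); bot.line_to(p+[0,0,.17],max_speed=.3)
a,r=tool(CUP+[0,0,.15],CY,0); bot.goto(a,r); print(bot.current_clock(),np.round(bot.current_ee_pos()-a,4))
b,_=tool(CUP,CY,0); bot.line_to(b,max_speed=.12)
print(np.round(bot.current_ee_pos()-b,4),np.round(bot.current_contact_force(),1),bot.current_clock())
c=cam('scene');d=cam('top')
cv2.imwrite('pics/g1.png',np.hstack([cv2.resize(c['pixels'][110:250,140:280],(400,400),interpolation=cv2.INTER_CUBIC),cv2.resize(d['pixels'][130:250,260:380],(400,400),interpolation=cv2.INTER_CUBIC)]))
E
```

```text
3.7167 [0.0004 0.0008 0.0004]
[ 0.0007 -0.0002  0.001 ] [-0.2 -0.9  0.6] 5.1167
```

View pics/g1.png

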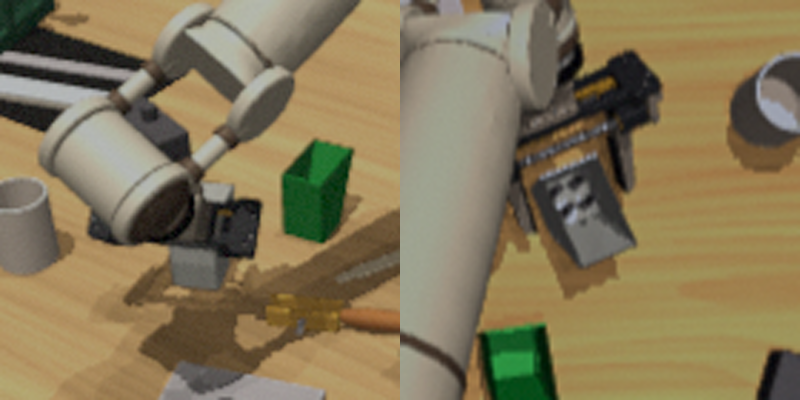

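The fingers straddle the grey cup evenly at about (585,210) in the right panel, and nothing else is touched. Next I grip, lift and carry.

```bash
cat >> h.py <<'E'
PY=TX+1.5*np.pi
LY=.005
def pour(tip,dz,speed=.1,y=None,mode='line'):
    a,r=tool(from_lip(tankpt(0,LY if y is None else y,dz),PY,tip),PY,tip)
    if mode=='goto': bot.goto(a,r)
    else: bot.line_to(a,rot=r,max_speed=speed)
E
python3 - <<'E'
from h import *
bot.set_gripper(0.3,45); print('open',bot.current_opening(),bot.current_grip_force(),bot.current_contact_force())
a,r=tool(CUP+[0,0,.30],CY,0); bot.line_to(a,max_speed=.2)
print('lift',bot.current_opening(),bot.current_grip_force(),np.round(bot.current_contact_force(),1),bot.current_clock())
pour(0,.14,mode='goto')
print('over',bot.current_opening(),np.round(bot.current_contact_force(),1),bot.current_clock())
pour(30,.10,.08); pour(55,.06,.05); bot.hold(.3)
print('tip55',bot.current_opening(),np.round(bot.current_contact_force(),1),bot.current_clock(),np.round(bot.current_joints(),2))
c=cam('scene');d=cam('top')
cv2.imwrite('pics/p1.png',np.hstack([cv2.resize(c['pixels'][60:260,230:430],(400,400),interpolation=cv2.INTER_CUBIC),cv2.resize(d['pixels'][110:250,100:240],(400,400),interpolation=cv2.INTER_CUBIC)]))
L=from_lip(tankpt(0,LY,.06),PY,55)
Rc=Ro.from_euler('ZY',[PY,np.radians(55)])
for s in(-.029,.029):
  X=L+Rc.apply(LIP+[0,s,0]); print('lip corner px',np.round(proj(c,X),1),np.round(proj(d,X),1))
E
```

```text
open 0.6234570393750466 44.991214871406555 [ 0.9745159  -0.61597605  0.76283821]
lift 0.6280971997386049 44.991933703422546 [-0.8  0.1 -3.9] 7.475
over 0.6342082047272868 [-0.1 -0.2 -4.1] 9.1833
tip55 0.6283605614672322 [-0.6  0.9 -3.5] 10.7417 [0.18 0.12 1.56 0.21 1.38 0.37]
lip corner px [334.2 171. ] [172.3 208.9]
lip corner px [321.4 179.5] [177.2 187.9]
```

View pics/p1.png

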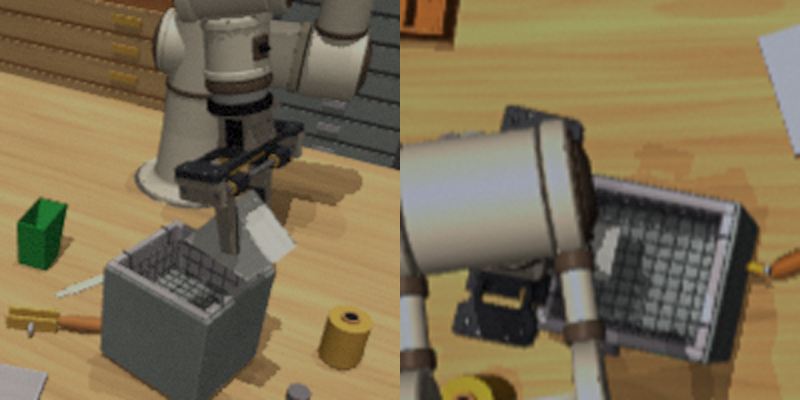

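The cup is held and tipped over the tank's +y wall. Its lip corner is at about (185,241) in the left panel, against (183,239) predicted, so it hasn't slipped. Next I bring the lip below the rim before reaching the sliding angle.

Run:
```python
from h import *
def rep(s): print(s,round(bot.current_opening(),3),np.round(bot.current_contact_force(),1),round(bot.current_clock(),2))
pour(68,.02,.05); bot.hold(.2); rep('68')
pour(70,-.003,.03); rep('70')
pour(74,-.008,.02); bot.hold(.2); rep('74')
c=cam('scene');d=cam('top')
cv2.imwrite('pics/p2.png',np.hstack([cv2.resize(c['pixels'][120:240,270:390],(400,400),interpolation=cv2.INTER_CUBIC),cv2.resize(d['pixels'][160:240,140:220],(400,400),interpolation=cv2.INTER_CUBIC)]))
Rc=Ro.from_euler('ZY',[PY,np.radians(74)])
for s in(-.029,.029):
  X=tankpt(0,LY,-.008)+Rc.apply([0,s,0]); print('lip px',((np.array(proj(c,X))-[270,120])*400/120).round(),((np.array(proj(d,X))-[140,160])*5).round())
```

```text
68 0.628 [-0.2  0.8 -4.2] 11.69
70 0.63 [ 0.7  0.2 -3.5] 12.53
74 0.631 [-0.   0.7 -4. ] 13.03
lip px [204. 236.] [192. 253.]
lip px [163. 265.] [214. 154.]
```

View pics/p2.png

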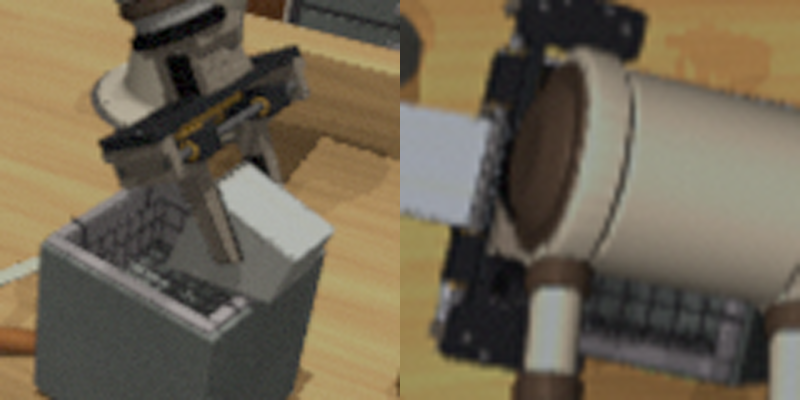

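The lip at about (163,265) is below the rim, with the wall clear, no contact force, and the drills still inside. Now the slow tip past the sliding angle.

Run:
```python
from h import *
def rep(s): print(s,round(bot.current_opening(),3),np.round(bot.current_contact_force(),1),round(bot.current_clock(),2))
for tip,dz in((76,-.011),(78,-.013),(80,-.015),(82,-.017),(84,-.019),(86,-.020),(89,-.022),(92,-.023),(96,-.024),(100,-.025)):
    pour(tip,dz,.015); bot.hold(.25); rep(tip)
c=cam('scene');d=cam('top')
cv2.imwrite('pics/p3.png',np.hstack([cv2.resize(c['pixels'][120:240,270:390],(400,400),interpolation=cv2.INTER_CUBIC),cv2.resize(d['pixels'][160:240,140:220],(400,400),interpolation=cv2.INTER_CUBIC)]))
```

```text
76 0.624 [-0.6 -0.3 -3.6] 13.64
78 0.633 [ 0.1  0.  -4.4] 14.15
80 0.632 [-1.4 -0.3 -4.9] 14.66
82 0.629 [ 0.2  0.9 -3.4] 15.18
84 0.63 [ 0.4 -0.8 -2.5] 15.69
86 0.625 [-0.   0.3 -3.7] 16.23
89 0.629 [ 1.2  0.8 -2.4] 16.82
92 0.626 [ 0.9 -0.4 -2.4] 17.45
96 0.631 [ 0.5  0.4 -2.2] 18.17
100 0.63 [-0.4  0.9 -2.4] 18.88
```

View pics/p3.png

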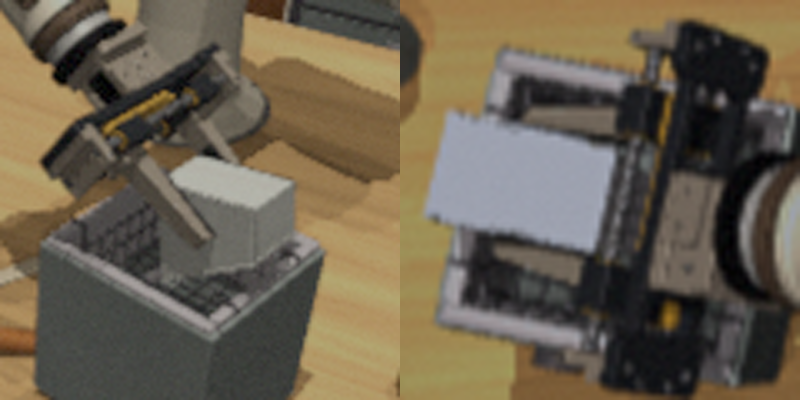

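The cup is past level. Its lip is in the tank and the wall is clear, and the wrist load has dropped by about 2 N, which suggests the drills left. I'll tip a little further, average the load, then back out the way it came in, keeping the cup tipped until I've checked.

Run:
```python
from h import *
def F(n=15):
    f=[]
    for _ in range(n): f.append(bot.current_contact_force()); bot.hold(.04)
    return np.mean(f,0).round(2)
print('100',F())
try:
    pour(110,-.025,.03); bot.hold(.3); print('110',F())
except bot.MotionError as e: print(e)
pour(102,-.012,.03); pour(95,.02,.05); pour(90,.10,.08,y=.03); pour(80,.16,.1,y=.12)
print('out',F(),bot.current_clock())
c=cam('scene');d=cam('top')
cv2.imwrite('pics/p4.png',np.hstack([cv2.resize(c['pixels'][100:240,270:410],(400,400),interpolation=cv2.INTER_CUBIC),cv2.resize(d['pixels'][155:240,140:225],(400,400),interpolation=cv2.INTER_CUBIC)]))
```

```text
100 [ 0.51  0.65 -2.22]
110 [ 0.16  0.6  -2.34]
out [ 0.2  -0.12 -1.87] 25.4917
```

View pics/p4.png

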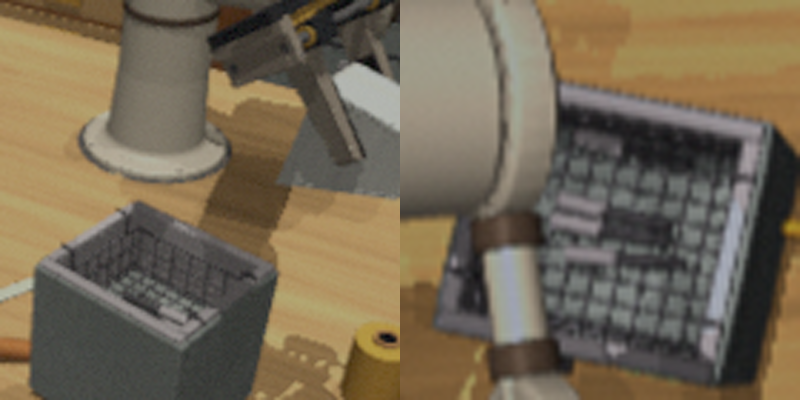

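Four drills lie in the basket in the right panel, with shanks at (597,142), (580,202), (580,223) and (588,257). Next I return the cup to its old spot.

Run:
```python
from h import *
def rep(s): print(s,round(bot.current_opening(),3),np.round(bot.current_contact_force(),1),round(bot.current_clock(),2))
pour(40,.17,.12,y=.06); pour(0,.16,.12,y=.02)
a,r=tool(CUP+[0,0,.28],CY,0); bot.goto(a,r); rep('above')
def at(dz,s): bot.line_to(tool(CUP+[0,0,dz],CY,0)[0],rot=r,max_speed=s)
at(.02,.15); bot.hold(.3)
f0=np.mean([bot.current_contact_force() for _ in range(8)],0)
for dz in np.arange(.010,-.0021,-.001):
    at(dz,.02); bot.hold(.1); f=bot.current_contact_force()[2]-f0[2]
    if dz<.004 and f>3: break
print('contact',round(dz,4),f); rep('down')
bot.set_gripper(.75,20); bot.set_gripper(1.0); rep('released')
at(.15,.15); bot.line_to(tool(CUP+[0,0,.30],CY,0)[0],max_speed=.25); 
q=np.array(bot.current_joints()); q[0]-=.7; bot.set_joints(q); bot.hold(.3); rep('away')
c=cam('scene');d=cam('top')
cv2.imwrite('pics/e1.png',np.hstack([cv2.resize(c['pixels'],(400,300),interpolation=cv2.INTER_AREA),cv2.resize(d['pixels'],(400,300),interpolation=cv2.INTER_AREA)]))
P=np.hstack([cv2.resize(d['pixels'][155:240,140:225],(400,400),interpolation=cv2.INTER_CUBIC),cv2.resize(c['pixels'][160:220,180:240],(400,400),interpolation=cv2.INTER_CUBIC)])
E=cv2.imread('pics/e1.png'); cv2.imwrite('pics/e2.png',np.vstack([E,P])[:600])
```

```text
above 0.632 [ 0.6  0.2 -2.1] 29.03
contact -0.001 7.823108823715744
down 0.631 [0.  1.7 5.5] 35.82
released 1.001 [0.1 1.  0.6] 36.7
away 1.004 [ 0.1 -0.2  0.6] 40.42
```

View pics/e2.png

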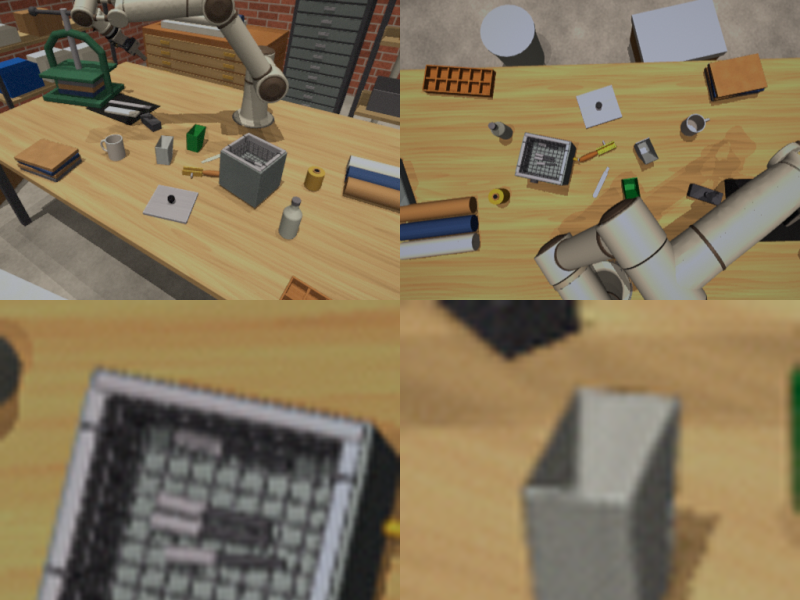

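The cup stands upright and empty at its old spot. All four drills lie on the basket floor, with shanks at (197,440), (180,505), (177,525) and (190,557), and the other items are unmoved.

```bash
python3 -c "
from h import *
print(np.abs(bot.current_joint_vel()).max(), bot.current_contact_force()); print(bot.job_done())"
```

```text
0.004343829899169684 [-0.29188229  0.80704895  0.35326805]
the job is handed in; nothing more can be done
None
```

I poured all four drills into the basket with the cup's lip below the rim, stood the empty cup upright back on the bench, and handed the job in at about 40 s, with no sign of contact with the cleaner and the other items apparently unmoved in the final pictures.

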